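# Push a spent column cartridge through the discard flap

## Robot

A 6-joint arm with a two-finger parallel gripper is mounted at the origin on a cart in front of the work surface, level with it; the furniture and walls round the work are solid. World frame = base frame: x ahead of the robot, y to its left, z up, the work surface at z = 0. Lengths are in m, angles in degrees, forces in N, time in s.
With the tool pointing down it reaches from about 0.325 to 0.85 m from the base axis. Payload 15.5 kg.
Tool frame: the origin (TCP) lies midway between the tips of the shut fingers; the grasp point (between the pads) lies 19 mm behind it; z points along the fingers, y is the line along which they close (so a half turn about z gives the same grasp; the last joint's range is limited). The gripper opens to 91 mm and grips with 3 to 60 N. Pads are 32 mm wide; open, the fingers measure 118 mm over their backs; the gripper's body (76 mm by 178 mm) begins 60 mm behind the grasp point.
Start: joints at [63.455, 28.281, 77.091, -0, 74.628, -5.472], TCP at [0.225, 0.583, 0.214] pointing down, gripper open.
Joint ranges: [-166.48, 166.48], [-47.26, 123.95], [12.59, 153.08], [-70.14, 250.14], [6.76, 159.57], [-176.63, 176.63]. Speed limits (degrees/s): [108.29, 108.29, 147.25, 172.46, 172.46, 172.46].

## Interface

Orientations are given as a 3x3 rotation matrix whose columns are the frame's x, y, z axes.
In Python, from bench import ctrl gives the robot as it stands. The module is installed in compiled form; this text tells all that it offers. Calls block until the motion is done:
- ctrl.goto(position, orientation): joint-space move of the TCP to a pose.
- ctrl.move_l(position, vel=0.15, ori=None, contact_N=None): straight line of the TCP; ori=None keeps the orientation; vel is the mean speed in m/s. With contact_N (N) it stops when the force on the tool has changed by that much, and returns True; else False.
- ctrl.movej(angles): joint-space move.
- ctrl.command_gripper(opening): opening from 0.0 (shut) to 1.0 (fully open); the grip force is fixed at half the most; returns when the fingers have stopped.
- ctrl.sleep(seconds).
- ctrl.ik(position, orientation): joint angles nearest the present ones, or None.
- ctrl.read_camera(name): name is "scene" or "top" or "wrist"; returns the picture (384x512x3 uint8, blue, green, red); there is no depth.
- ctrl.camera_params(name): a dict with "fx", "fy", "cx", "cy" (pixels), "pose" (4x4, takes a point from camera to world coordinates); the wrist camera has in their place "T_tool_cam" (4x4, takes a point from camera to tool coordinates, whose origin is the TCP and whose axes are the flange's). Camera axes: x right, y up, looking along -z (the intrinsics and any distortion apply to the point x, -y, -z); pixel columns grow to the right and rows downward; lengths in m; the calibration is good to about 2 mm. A picture is of the moment at which its call begins: read the wrist's pose just before it. camera_params takes no time and is no camera call.
A pose or a line that the arm cannot do raises ctrl.MotionError and nothing moves.
- ctrl.sign_off(): hands the job in; it is judged then, once.
Readings, each from a call of its own:
- ctrl.current_t(): time.
- ctrl.current_q(): joint angles.
- ctrl.current_dq(): joint speeds.
- ctrl.current_effort(): joint torques, N m.
- ctrl.current_tool_pos(): TCP position.
- ctrl.current_eef_rot(): TCP orientation.
- ctrl.current_contact_force(): force on the tool from outside, world axes, zero at the start.
- ctrl.current_wrist_torque(): the same for the moment, N m.
- ctrl.current_grip_width(): opening from 0.0 (shut) to 1.0 (fully open).
- ctrl.current_grasp_force(): force on a finger pad.
Only numpy, scipy, OpenCV 4.12 (cv2) and the standard library are available. Lean on these libraries where they do the work, as an engineer would, in place of code of your own. Each camera call takes 0.05 s, during which the arm holds its last target. There are 200 camera calls.

## Task

A spent column cartridge lies in the narrow lane of the discard chute. With the fingertips, push it along the lane, in under the hanging flap, until it has dropped completely into the bin behind; then draw the fingers back out so that the flap swings fully shut. Do not lift or carry the cartridge, and leave the things standing round about where they are.

Things in the scene. Friction and masses are not known exactly. Their poses are not given: they have to be found in the camera images.
- chute: Fixed discard chute, 300 x 124 mm, 94 high: low black lane with bare metal guides, hanging steel flap between two dark posts, grey bin behind. Origin: on the worktop under the shut flap, midway between the posts. x points along the lane from its open end through the flap into the bin, y left of that, z up. Numbers below are mm in this frame. Posts: x 0, y +-55 to +-62, tops z 94.
- lane_end (a point): Middle of the end of the lane bed, x 5, z 22: a sharp step down to the bin floor (z 4). The bed runs level from x -138 to here, centred on y 0. Two low guides (tops z 29, each 6 thick, x -136 to -8) leave a lane 22 wide.
- bin_floor (a point): Middle of the bin floor, x 78, z 4. The bin inside reaches from x 5 to 144 and y -56 to 56; walls 62 high. It is open above up to x 74; beyond that a translucent cover lies over it (top z 65).
- flap (a joint): Swing of the flap, rad: 0 hanging shut (stop); grows to 1.3 as its lower edge swings into the bin (+x) and up; it cannot open toward the lane. Hangs by its own weight (40 g, lightly damped) on pivots at z 86, so a pushed cartridge opens it, and it falls shut when nothing is under or against it.
- flap_edge (a point): Middle of the flap's lower edge, 62 mm below the pivot line. The flap is a steel plate 100 wide, 3 thick, shut at x 0 from z 24 to 42; above the plate it is open between its two side arms (97 apart), so upright fingers pass between the arms and push against the plate's upper edge.
- cartridge: Spent column cartridge lying lengthwise in the lane: white barrel 65 long, 17 in diameter, loose, 11 to 22 g; slides, may roll about its long axis. Origin: middle of its length, on its underside at the start. y runs along it from the thin nozzle (-y, toward the flap) to the flat wide cap (+y, toward the lane's open end: the end to push). In the lane its top is at z 39, 10 above the guides.
- cartridge_center (a point): Point on the cartridge's long axis midway along it; the cap face is 32 mm from it. Height about 31 mm in the lane and 13 mm when lying on the bin floor. The cartridge tips over the step when its middle passes it, and drops wholly to the bin floor only once its cap end is past the step.
- beaker: Bystander: beaker, 52 across, 70 high, left of the bin. Origin at the centre of its foot.
- blue_cap_bottle: Bystander: small bottle with screw cap, 47 across, 90 high, right of the lane's open end. Origin at the centre of its foot.
- timer: Bystander: flat bench timer, 62 x 66 x 20, left of the lane's open end. Origin at the centre of its underside.
- tape_roll: Bystander: roll of tape lying flat, 88 across, 18 high, nearer the robot's right. Origin at the centre of its underside.

How it is judged (in metres and radians):
On the way, in this order (a step that is already met when the one before it is completed fails the run):
1. the cartridge, pushed along the lane, holds the flap open (value of joint flap above 0.3 rad and x of cartridge_center in the frame of chute between -0.035 and 0.035 m and z of cartridge_center in the frame of chute above 0.018 m), for 0.05 s.
2. the cartridge has dropped completely into the bin (x of cartridge_center in the frame of chute between 0.03 and 0.145 m and y of cartridge_center in the frame of chute between -0.056 and 0.056 m and z of cartridge_center in the frame of chute below 0.018 m), for 0.1 s.
At the end, for the whole second after the job is handed in: The cartridge lies at rest on the bin floor, wholly behind the step (its middle under 18 mm above the worktop and more than 30 mm behind the flap line), and the flap hangs shut (under 0.08 rad) (all of step 2 and value of joint flap below 0.08 rad and velocity of joint flap below 0.1 rad/s and linear speed of cartridge below 0.03 m/s); the robot touches nothing.
It fails at once if the cartridge is lifted or carried (its middle more than 15 mm above its height in the lane) (z of cartridge_center in the frame of chute above 0.046 m).
It fails at once if a bystander is moved by more than 20 mm (distance of any of beaker, blue_cap_bottle, timer, tape_roll from where it was at the start of the episode above 0.02 m).
It also fails if it takes over 34 s, if anything falls off the work surface, if the arm or the gripper's body presses on something with over 40 N, if the wrist force passes 120 N, or if a joint passes its speed limit or range.

## Working session

There is one attempt and no reset: what is moved stays moved. The work goes in short steps, each a Python script; the robot and the scene stay as the last script left them, time stands still between calls to the robot, and variables do not carry over. Pictures are saved under pics/ and viewed, at most 10 in all, crops included, and the job is handed in when it is done.

```bash
mkdir -p pics; python3 - <<'E'
from bench import ctrl
import cv2,numpy as np
np.set_printoptions(precision=4,suppress=True)
for n in("scene","top"):
    cv2.imwrite(f"pics/{n}.png",cv2.resize(ctrl.read_camera(n),(800,600),interpolation=cv2.INTER_CUBIC)); print(ctrl.camera_params(n))
print(ctrl.camera_params("wrist"),ctrl.current_eef_rot(),ctrl.current_t())
E
```

```text
{'fx': 352.5241316505936, 'fy': 352.5241316505936, 'cx': 253.3834775252348, 'cy': 190.56920295251015, 'pose': array([[ 0.6186,  0.5475, -0.5636,  0.0939],
       [-0.7854,  0.4122, -0.4617, -0.3572],
       [-0.0205,  0.7283,  0.685 ,  0.6677],
       [ 0.    ,  0.    ,  0.    ,  1.    ]])}
{'fx': 445.1960178507266, 'fy': 445.1960178507266, 'cx': 259.2487286714053, 'cy': 197.59659023304766, 'pose': array([[-0.0097,  0.9959, -0.0898,  0.4817],
       [-1.    , -0.0096,  0.0023,  0.0428],
       [ 0.0015,  0.0898,  0.996 ,  1.0342],
       [ 0.    ,  0.    ,  0.    ,  1.    ]])}
{'fx': 299.09987851531076, 'fy': 299.09987851531076, 'cx': 249.94720892548278, 'cy': 192.42081101630396, 'T_tool_cam': array([[-0.0006,  0.9581,  0.2866,  0.0813],
       [ 1.    ,  0.0005,  0.0005, -0.0003],
       [ 0.0003,  0.2866, -0.9581, -0.1706],
       [ 0.    ,  0.    ,  0.    ,  1.    ]])} [[-0.9331  0.3596 -0.0005]
 [ 0.3596  0.9331 -0.001 ]
 [ 0.0001 -0.0011 -1.    ]] 0.1
```

View pics/scene.png

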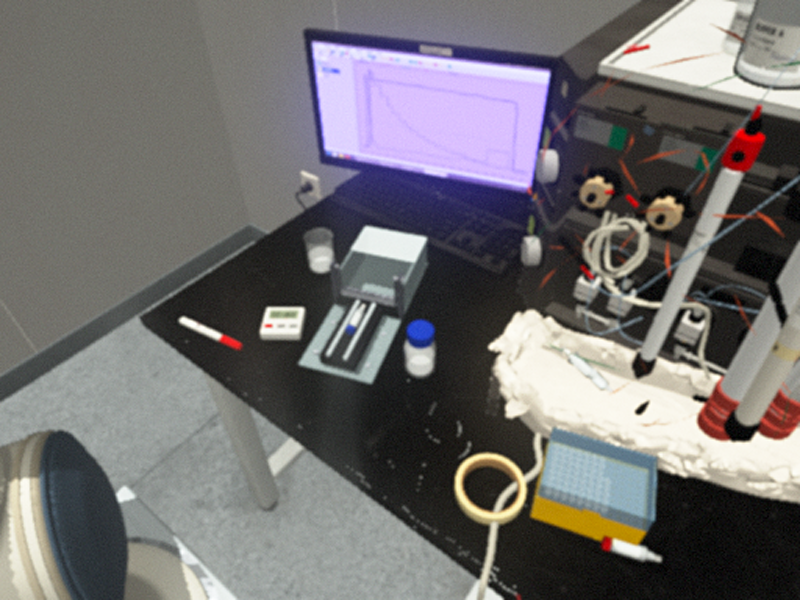

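View pics/top.png

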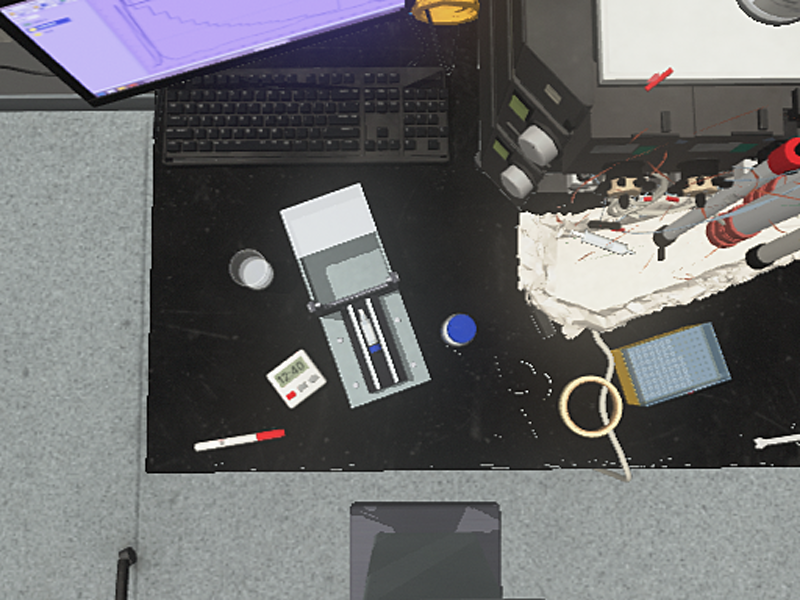

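The top view shows the chute at about (355,295) of the 800x600 picture, with the lane pointing up and left and the cartridge (blue band) at about (370,335). I'll enlarge this area.

```bash
python3 - <<'E'
from bench import ctrl
import cv2,numpy as np
im=np.mean([ctrl.read_camera("top") for _ in range(4)],axis=0).astype('uint8')
cv2.imwrite("pics/c1.png",cv2.resize(im[165:265,180:285],None,fx=6,fy=6,interpolation=cv2.INTER_CUBIC)[:600])
im=np.mean([ctrl.read_camera("scene") for _ in range(4)],axis=0).astype('uint8')
cv2.imwrite("pics/c2.png",cv2.resize(im[140:250,185:285],None,fx=5.4,fy=5.4,interpolation=cv2.INTER_CUBIC))
E
```

```text
(no output)
```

View pics/c1.png

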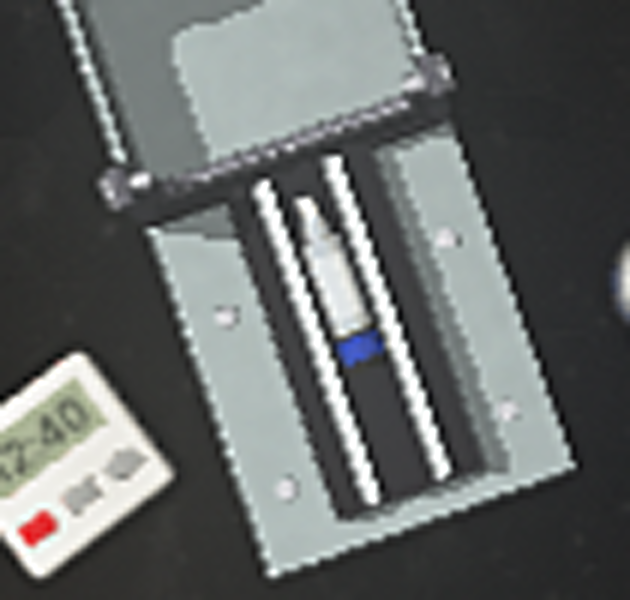

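View pics/c2.png

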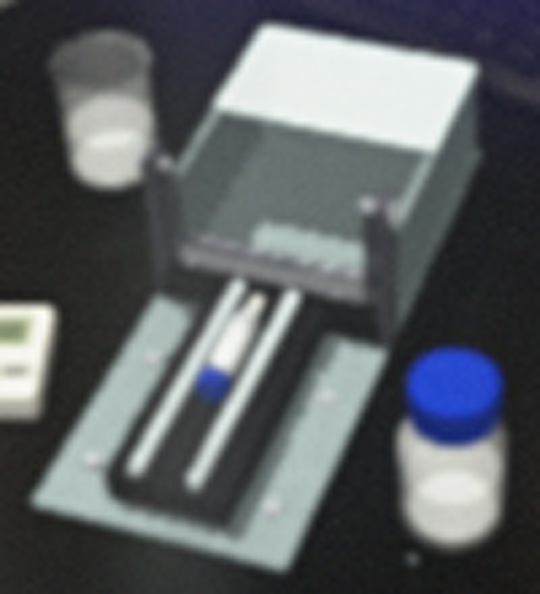

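The crops show these features:

| View | Post tops | Guide front ends | Guide far ends | Cap face |
|---|---|---|---|---|
| Top | (115,188), (435,75) | (370,498), (441,473) | (262,185), (332,160) | about (364,358) |
| Scene | (157,158), (375,205) | (137,470), (196,487) | (240,287), (293,296) | about (208,392) |

```bash
cat > h.py <<'E'
import numpy as np
from bench import ctrl
def proj(n,P):
    c=ctrl.camera_params(n);T=np.linalg.inv(c["pose"]);p=np.atleast_2d(P)@T[:3,:3].T+T[:3,3]
    return np.c_[c["cx"]+c["fx"]*p[:,0]/-p[:,2], c["cy"]+c["fy"]*-p[:,1]/-p[:,2]]
E
python3 - <<'E'
from h import *
from scipy.optimize import least_squares
np.set_printoptions(precision=4,suppress=True)
F=np.array([[0,58.5,94],[0,-58.5,94],[-136,14,29],[-136,-14,29],[-8,14,29],[-8,-14,29]])/1e3
t=(np.array([[115,188],[435,75],[370,500],[441,475],[262,183],[332,158]])+.5)/6-.5+[180,165]
s=(np.array([[157,158],[375,205],[137,470],[196,487],[240,285],[293,294]])+.5)/5.4-.5+[185,140]
capt=(np.array([364,360])+.5)/6-.5+[180,165]; caps=(np.array([208,392])+.5)/5.4-.5+[185,140]
def W(p,F):
    c,k=np.cos(p[2]),np.sin(p[2]);return F@np.array([[c,-k,0],[k,c,0],[0,0,1]]).T+[p[0],p[1],0]
for use in("ts","t","s"):
    f=lambda p:np.r_[(proj("top",W(p,F))-t).ravel()*("t" in use),(proj("scene",W(p,F))-s).ravel()*("s" in use)]
    r=least_squares(f,[.5,.13,.3],loss="soft_l1");p=r.x
    g=lambda x:np.r_[(proj("top",W(p,np.array([[x[0],x[1],.035]])))-capt).ravel()*("t" in use),(proj("scene",W(p,np.array([[x[0],x[1],.031]])))-caps).ravel()*("s" in use)]
    print(use,p,np.degrees(p[2]),least_squares(g,[-.08,0]).x); print(f(p).reshape(-1,2).T.round(1))
    if use=="ts":np.save("pose.npy",p)
c,k=np.cos(p[2]),np.sin(p[2])
E
```

```text
ts [0.5907 0.1116 0.3357] 19.235520368161552 [-0.0842 -0.0002]
[[ 1.  -0.4  0.9  0.8 -0.1 -0.1 -1.   1.8 -0.6 -0.7  0.3  0.3]
 [-0.1  0.2  0.7  0.6  0.1  0.1 -1.5 -1.2 -0.3 -0.6 -1.  -0.4]]
t [0.5914 0.112  0.3285] 18.821630099242427 [-0.0849 -0.001 ]
[[ 0.7 -0.6  0.3  0.2 -0.3 -0.3 -0.   0.  -0.  -0.   0.   0. ]
 [-0.6  0.1  0.5  0.5 -0.2 -0.2 -0.  -0.  -0.  -0.  -0.  -0. ]]
s [0.5886 0.1102 0.3464] 19.84620504488468 [-0.082   0.0012]
[[ 0.   0.   0.   0.   0.   0.  -1.3  1.8 -0.2 -0.3  0.1  0.3]
 [ 0.   0.   0.   0.   0.   0.  -0.8 -0.7  0.7  0.3 -0.3  0.2]]
```

```bash
cat >> h.py <<'E'
p=np.load("pose.npy");c,k=np.cos(p[2]),np.sin(p[2])
R=np.array([[-c,-k,0],[-k,c,0],[0,0,-1.]])
def w(x,z,y=0): return [p[0]+c*x-k*y,p[1]+k*x+c*y,z]
def loc():
    d=np.array(ctrl.current_tool_pos())-[p[0],p[1],0]; return np.array([c*d[0]+k*d[1],-k*d[0]+c*d[1],d[2]]).round(4)
E
python3 - <<'E'
from h import *
import cv2
ctrl.command_gripper(0.0)
ctrl.goto(w(-.120,.16),R); ctrl.move_l(w(-.120,.033),vel=.08,contact_N=5)
print(loc(),ctrl.current_t(),ctrl.current_contact_force())
im=np.hstack([cv2.resize(ctrl.read_camera("wrist"),(400,300)),cv2.resize(ctrl.read_camera("scene")[120:270,160:360],(400,300))])
cv2.imwrite("pics/d1.png",im)
E
```

```text
[-1.198e-01 -1.000e-04  3.330e-02] 5.6667 [ 0.53063302 -0.79261046 -0.22179963]
```

View pics/d1.png

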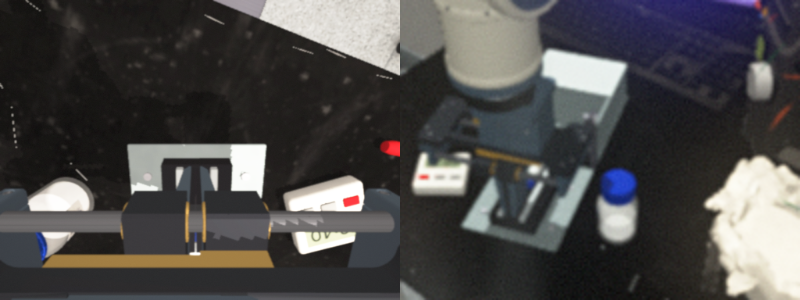

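The wrist view shows the shut fingers (column 195) centred over the lane, and the bystanders are clear. I'll push now, with a force guard.

```bash
python3 - <<'E'
from h import *
import cv2
for x in(-.08,-.06,-.045):
    print(ctrl.move_l(w(x,.033),vel=.03,contact_N=12),loc(),np.round(ctrl.current_contact_force(),2),ctrl.current_t())
im=np.hstack([cv2.resize(ctrl.read_camera("top")[90:240,160:310],(400,400),interpolation=2),cv2.resize(ctrl.read_camera("scene")[130:250,180:300],(400,400),interpolation=2)])
cv2.imwrite("pics/e1.png",im)
E
```

```text
False [-0.0802  0.      0.033 ] [-0.67  0.06  0.12] 7.25
False [-0.0602  0.0001  0.0329] [ 0.05 -0.52  0.2 ] 8.0667
False [-0.045   0.      0.0329] [ 0.17 -0.37  0.39] 8.7167
```

View pics/e1.png

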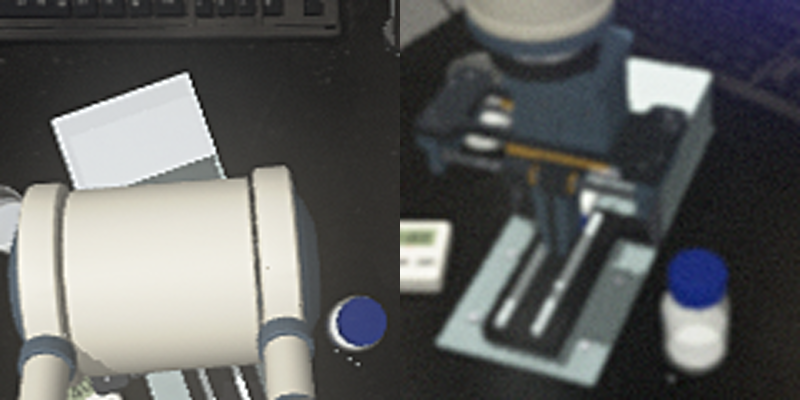

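The scene view shows the blue cap at about (583,215), just ahead of the fingers. The flap is raised and the contact force is low, so I'll keep pushing.

```bash
python3 - <<'E'
from h import *
import cv2
for x in(-.03,-.015,.004):
    print(ctrl.move_l(w(x,.033),vel=.03,contact_N=12),loc(),np.round(ctrl.current_contact_force(),2),ctrl.current_t())
ctrl.sleep(.3)
a=ctrl.read_camera("scene")
print(ctrl.move_l(w(-.09,.033),vel=.08),loc(),ctrl.current_t())
ctrl.move_l(w(-.12,.14),vel=.12)
b=ctrl.read_camera("scene"); d=ctrl.read_camera("wrist")
f=lambda i:cv2.resize(i[130:250,180:300],(400,400),interpolation=2)
cv2.imwrite("pics/f1.png",np.hstack([f(a),f(b)]))
cv2.imwrite("pics/f2.png",d); print(ctrl.current_t())
E
```

```text
False [-0.03    0.      0.0329] [ 0.   -0.23 -0.44] 9.4667
False [-0.0151  0.      0.0329] [ 0.04 -0.46 -0.29] 10.1167
False [0.0038 0.     0.0329] [ 0.75 -0.15  0.81] 10.9
False [-0.0894 -0.0001  0.033 ] 12.575
13.75
```

View pics/f1.png

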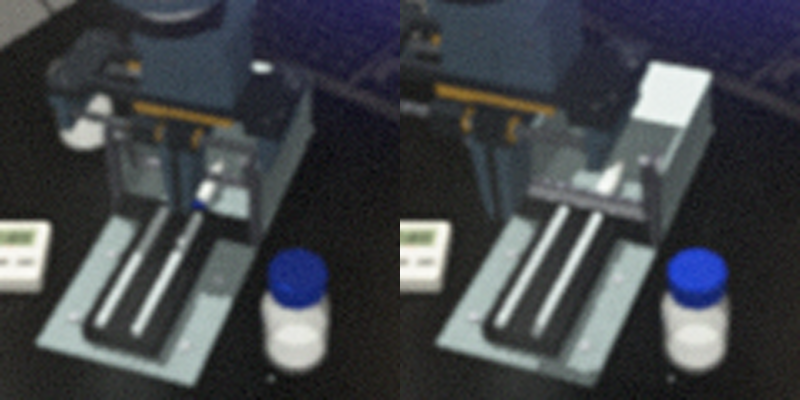

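The right-hand picture shows the flap shut and the cartridge behind it, nozzle at about (617,165). I can't tell whether the cap has cleared the step, so I'll check from above.

```bash
python3 - <<'E'
from h import *
import cv2
ctrl.move_l(w(-.19,.17),vel=.15)
g=lambda n:np.mean([ctrl.read_camera(n) for _ in range(3)],axis=0).astype('uint8')
a,b=g("top")[110:210,190:270],g("scene")[135:205,215:285]
cv2.imwrite("pics/g1.png",np.hstack([cv2.resize(a,(400,500),interpolation=2),cv2.resize(b,(400,400),interpolation=2)[:500] if 0 else cv2.copyMakeBorder(cv2.resize(b,(400,400),interpolation=2),0,100,0,0,0)])); print(ctrl.current_t())
for z in(.013,.03): 
  P=[w(x,z) for x in(.005,.0375,.07,.1)]
  print(((proj("top",P)-[190,110])*5).round(), ((proj("scene",P)-[215,135])*400/70+[400,0]).round())
E
```

```text
14.7083
[[188. 393.]
 [165. 327.]
 [141. 261.]
 [120. 201.]] [[522. 335.]
 [546. 291.]
 [569. 248.]
 [590. 211.]]
[[185. 388.]
 [162. 322.]
 [138. 255.]
 [116. 194.]] [[520. 309.]
 [544. 264.]
 [568. 222.]
 [588. 185.]]
```

View pics/g1.png

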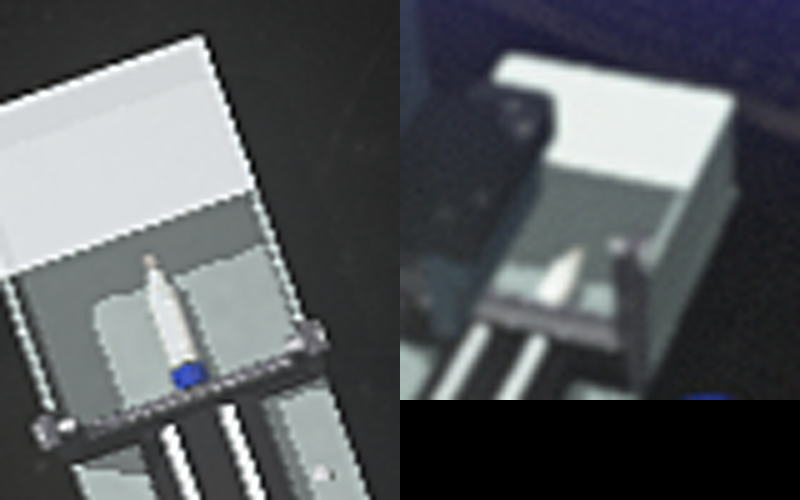

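The cap face is at about (188,390) and the nozzle tip at (150,258). The projected length suggests it lies flat on the floor, but the cap is only about 1 mm past the step. A second, slightly deeper stroke does no harm, because the fingers pass above a dropped cartridge, and it removes the doubt.

```bash
python3 - <<'E'
from h import *
import cv2
ctrl.move_l(w(-.10,.033),vel=.12)
print(ctrl.move_l(w(-.03,.033),vel=.08,contact_N=12),ctrl.move_l(w(.012,.033),vel=.04,contact_N=12),loc(),ctrl.current_contact_force(),ctrl.current_t())
ctrl.move_l(w(-.09,.033),vel=.07); ctrl.move_l(w(-.19,.17),vel=.15); ctrl.sleep(.5)
g=lambda n:np.mean([ctrl.read_camera(n) for _ in range(3)],axis=0).astype('uint8')
a,b=g("top")[110:210,190:270],g("scene")[135:205,215:285]
cv2.imwrite("pics/g2.png",np.hstack([cv2.resize(a,(400,500),interpolation=2),cv2.copyMakeBorder(cv2.resize(b,(400,400),interpolation=2),0,100,0,0,0)])); print(ctrl.current_t())
E
```

```text
False False [0.0118 0.     0.033 ] [-1.08179052 -0.24236412 -0.38249604] 18.45
22.1417
```

View pics/g2.png

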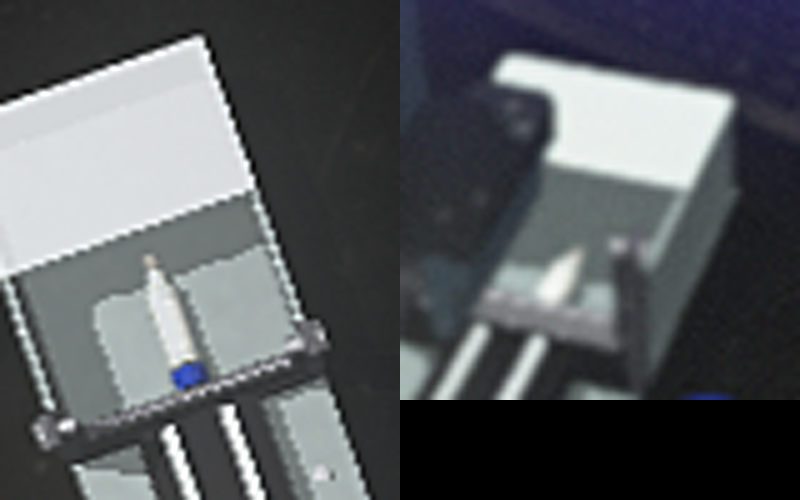

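The deeper stroke didn't move the cartridge: cap still at (188,390), nozzle tip at (150,258). The fingers passed over it, so it is lying flat on the bin floor, and the flap is shut.

```bash
python3 -c "
from bench import ctrl
print(ctrl.sign_off())"
```

```text
the job is handed in; nothing more can be done
None
```

I pushed the cartridge under the flap and into the bin, where it lies flat on the floor just behind the step; the flap is shut, the arm is clear, and the job is handed in at about 22 s (no verdict was returned).

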